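Seat the vial tray on the shaker and bolt it down

TASK

Pick up the white vial tray by its grip bar and, keeping it upright, set it gently on the shaker so that all four corner lugs drop fully into the platform's sockets and it lies flat; feel for the sockets, never force it, as the platform may have stopped a few millimetres off-centre. Then push the platform's sliding bolt fully home over the tray's flange. Leave everything else on the bench as it was.

Things in the scene. Friction and masses are not known exactly. Their poses are not given: they have to be found in the camera images.
- shaker: Orbital laboratory shaker, fixed to the bench: cream housing 265 x 200 mm, 70 mm high, under an grey metal platform. Origin: on the bench under the middle of the platform's range of travel (housing from 165 mm in front of it to 100 mm behind). z up, +x from its front (panel and bolt, roughly towards the robot) to its back.
- platform_mid (a point): Middle of the platform's travel, on its top face, 95 mm above the bench. The platform, parallel to the shaker, has four square sockets, 16 mm wide, 13 deep, at x +/-62, y +/-40 mm from its own centre. It has stopped off-centre: up to 9 mm in x and, independently, in y; this is not measured here. Brakes hold it: more than about 12 N sideways shifts it (11 mm at most from mid).
- tray: White vial tray, 150 (x) x 106 (y) mm, 91 tall, 0.3 to 0.6 kg, on four round lugs: 13 mm diameter, 11 long, bevelled 1 mm, at x +/-62, y +/-40 mm. Origin: centre, level with the lug feet, z up. Floor plate at 11 to 15 mm height, a bare flange beyond x +/-46 mm. Vials reach 59 mm. Fits either way round (half turn). Seated, the floor lies on the platform and the origin is 84 mm above the bench.
- tray_grip (a point): Centre of the tray's grip bar, 80 mm above the lug feet; the bar runs along the tray's x, is 84 mm long, 14 mm thick (y) and spans heights 69 to 91 mm above the feet. Grip it across y, from above.
- bolt (a joint): Travel (m) of the sliding bolt on the platform's front edge: 0 drawn back, 0.032 fully home. Steel plate 30 x 36 x 8 mm with an upright knob. It slides along the shaker's +x, towards the tray, needs about 2.5 N and stays where left. Home, it reaches 11 mm over the flange of a seated tray with 2 mm to spare; an unseated tray is in its way.
- knob_mid (a point): Where the bolt's knob axis would be at bolt = 0 with the platform in mid travel (115 mm in front of platform_mid), 124 mm above the bench; fixed to the shaker. The real knob (14 mm diameter, from 109 to 139 mm above the bench; guide rails beside it, 40 mm apart inside, reach 113 mm) is off by the platform's stop offset and, along +x, by the bolt's travel.
- reagent: Bystander: small white bottle, 38 mm wide, 75 mm tall, standing or lying loose on the bench; origin at the centre of its underside.
- marker: Bystander: pen, 110 mm long, 13 mm thick, standing or lying loose on the bench; origin at the centre of its underside.
- tipbox: Bystander: grey box with clear lid, 120 x 85 x 68 mm, standing or lying loose on the bench; origin at the centre of its underside.
- mouse: Bystander: black computer mouse, 100 x 58 x 32 mm, standing or lying loose on the bench; origin at the centre of its underside.
- tuberack: Bystander: white rack of capped tubes, 160 x 70 mm, 99 mm tall, standing or lying loose on the bench; origin at the centre of its underside.
- beaker: Bystander: clear beaker, 64 mm wide, 85 mm tall, standing or lying loose on the bench; origin at the centre of its underside.
Mind the look-alikes: they are no part of the job. Leave any red or yellow look-alike of the tray alone.

How it is judged:
On the way, in this order (a step that is already met when the one before it is completed fails the run):
1. the tray is lifted clear of the bench (height (world z) of tray above 0.05 m), for 0.1 s.
2. the tray is seated, all four lugs in the sockets, with the bolt still drawn back (z of tray in the frame of shaker between 0.08 and 0.0875 m and horizontal distance between tray and shaker below 0.02 m and angle between tray's own z axis and vertical below 0.04 rad and angle between the x axis of tray and the x axis of shaker, either way round below 0.08 rad and value of joint bolt below 0.012 m), for 0.2 s.
At the end, for the whole second after the job is handed in: The tray lies released and at rest on the shaker platform, lugs in the sockets: feet 80 to 87.5 mm above the bench, within 20 mm of the shaker's centre, level to 0.04 rad, long axis along the shaker's to 0.08 rad; the bolt is at least 27 mm along its 32 mm travel (z of tray in the frame of shaker between 0.08 and 0.0875 m and horizontal distance between tray and shaker below 0.02 m and angle between tray's own z axis and vertical below 0.04 rad and angle between the x axis of tray and the x axis of shaker, either way round below 0.08 rad and value of joint bolt above 0.027 m and linear speed of tray below 0.02 m/s and contact force between the fingers and tray below 0.1 N); the robot touches nothing.
It fails at once if the tray is pressed or knocked against the shaker with more than 40 N (contact force between tray and shaker above 40 N).
It fails at once if the tray is tipped more than 0.35 rad (20 degrees) (angle between tray's own z axis and vertical above 0.35 rad).
It fails at once if a bystander is moved more than 30 mm (distance of any of reagent, marker, tipbox, mouse, tuberack, beaker from where it was at the start of the episode above 0.03 m).
It also fails if it takes over 72 s, if anything falls off the work surface, if the arm or the gripper's body presses on something with over 40 N, if the wrist force passes 120 N, or if a joint passes its speed limit or range.

ROBOT

A 6-joint arm with a two-finger parallel gripper is mounted at the origin on the work surface. World frame = base frame: x ahead of the robot, y to its left, z up, the work surface at z = 0. Lengths are in m, angles in rad, forces in N, time in s.
With the tool pointing down it reaches from about 0.3 to 0.875 m from the base axis. Payload 6.4 kg.
Tool frame: the origin (TCP) lies on the centre line of the jaws, within the pads' length; the fingertips stand 17 mm ahead of it and the grasp point (between the pads) lies 2 mm behind it; z points along the fingers, x is the direction in which the jaws open and shut, and the axes are right-handed (so a half turn about z gives the same grasp; the last joint's range is limited). The gripper opens to 85 mm and grips with 20 to 120 N. Pads are 22 mm wide; open, the fingers measure 114 mm over their backs; the gripper's body (76 mm by 85 mm) begins 54 mm behind the grasp point. The pads swing forward as they close: fully open they stand 13 mm farther back than shut.
Start: joints at [1.087, 0.181, 1.607, -0, 1.354, -0.206], TCP at [0.158, 0.553, 0.248] pointing down, gripper open.
Joint ranges: [-2.99, 2.99], [-0.89, 2.07], [0.3, 2.58], [-1.14, 4.28], [0, 2.63], [-3.12, 3.12]. Speed limits (rad/s): [2.57, 2.57, 3.01, 3.14, 3.14, 3.14].

INTERFACE

Orientations are given as a unit quaternion [w, x, y, z].
In Python, from bench import ctrl gives the robot as it stands.
- The arm moves only by the tool servo_tool, never from a script. Its argument "increments" is text: rows parted by semicolons, each of 5 numbers parted by spaces: the shift along the tool's x, y, z in cm, then the turn about the tool's z in rad, then the opening, from 0 (shut) to 1 (fully open). In form: dx dy dz yaw gripper; .... A call has 1 to 10 rows; each row shifts and turns the commanded pose from where the row before left it, along the tool's axes as they then stand; what a row does not reach is not made up. A row lasts 1/8 s, in which the tool goes at most 62.5 mm and 10.7 degrees, less where a joint would pass 70% of its speed; a pose out of reach is approached as far as the arm can. A call is refused whole if a number of a shift passes 6.25 or a number of a turn 0.188, either way. A call with a gripper value outside its range is refused whole. The fingers move at their own pace and stop on an object; the grip force is fixed at half the most. Time passes only in rows, so rows that do not move let the fingers close. It gives the time, the measured TCP pose, the force and the opening at its end, in the units of the state.
- ctrl.get_obs(): the state, without advancing time (a new reading comes with each control period).
- ctrl.camera(name): name is "scene" or "top"; returns (picture, depth): 480x640x3 uint8, red, green, blue; 480x640 float32, m along the optical axis (not along the pixel's ray), 0 where there is no reading.
- ctrl.camera_params(name): a dict with "mtx" (3x3 intrinsics, pixels), "distortion" ([k1, k2, p1, p2, k3] as OpenCV has them; the pictures are not rectified), "position" and "attitude" of the camera in the world. Camera axes: x right, y down, z forward; pixel columns grow to the right and rows downward; lengths in m; the calibration is good to about 2 mm. A picture is of the moment at which its call begins. camera_params takes no time and is no camera call.
- ctrl.hand_in(): hands the job in, once; it reports no verdict.
The state is a dict: "time_s": time; "q": joint angles; "dq": joint speeds; "joint_efforts": joint torques, N m; "eef_pos": TCP position; "eef_rot": TCP orientation; "wrist_force": force on the tool from outside, world axes, zero at the start; "torque": the same for the moment, N m; "opening": opening from 0.0 (shut) to 1.0 (fully open).
Only numpy, scipy, OpenCV 4.12 (cv2) and the standard library are available. Lean on these libraries where they do the work, as an engineer would, in place of code of your own. Each camera call takes 0.05 s, during which the arm holds its last target.

## Working session

There is one attempt and no reset: what is moved stays moved. The work goes in short steps, Python scripts to look and compute and a tool call to move; the robot and the scene stay as the last step left them, time stands still between calls to the robot, and variables do not carry over. Pictures are saved under pics/ and viewed, and the job is handed in when it is done.

Besides the shell and the picture viewer there is one more tool, called after "Emit:" as a command line: name --argument value ..., lists and objects as JSON in quotes. servo_tool: Moves the arm, as the interface text tells. Its arguments: {"type":"object","properties":{"increments":{"type":"string"}},"required":["increments"]}

```bash
mkdir -p pics; ls
cat > h.py <<'E'
import numpy as np, cv2
from bench import ctrl
from scipy.spatial.transform import Rotation as R
def rot(a):
    a=np.array(a,float)
    if a.shape==(3,3): return a
    return R.from_quat([a[1],a[2],a[3],a[0]]).as_matrix()
def P(n):
    p=ctrl.camera_params(n); return np.array(p['mtx'],float),np.array(p['distortion'],float),np.array(p['position'],float),rot(p['attitude'])
def ray(n,uv):
    K,d,t,Rm=P(n); u=cv2.undistortPoints(np.array(uv,float).reshape(-1,1,2),K,d).reshape(-1,2)
    return t,(Rm@np.c_[u,np.ones(len(u))].T).T
def plane(n,uv,z):
    t,r=ray(n,uv); return t+r*((z-t[2])/r[:,2])[:,None]
def cloud(n,D):
    h,w=D.shape; g=np.stack(np.meshgrid(np.arange(w),np.arange(h)),-1).reshape(-1,2)
    t,r=ray(n,g); return (t+r*D.reshape(-1,1)).reshape(h,w,3)
def proj(n,X):
    K,d,t,Rm=P(n); rv=cv2.Rodrigues(Rm.T)[0]; return cv2.projectPoints(np.array(X,float).reshape(-1,1,3),rv,-Rm.T@t,K,d)[0].reshape(-1,2)
E
python3 - <<'E'
from h import *
for n in("scene","top"):
    im,D=ctrl.camera(n); cv2.imwrite(f"pics/{n}0.png",im[:,:,::-1]); np.savez(f"/tmp/{n}0.npz",im=im,D=D)
    print(n,ctrl.camera_params(n))
print(ctrl.get_obs())
E
```

```text
pics
scene {'mtx': array([[487.51780653,   0.        , 322.01504868],
       [  0.        , 487.51780653, 239.95007641],
       [  0.        ,   0.        ,   1.        ]]), 'distortion': array([-0.12678872,  0.        ,  0.        ,  0.        ,  0.        ]), 'position': array([1.31027612, 0.42280651, 0.98825726]), 'attitude': array([-0.22153317,  0.53993871,  0.74588817, -0.32099858])}
top {'mtx': array([[536.64970685,   0.        , 321.79590215],
       [  0.        , 536.64970685, 243.39687654],
       [  0.        ,   0.        ,   1.        ]]), 'distortion': array([0.01201782, 0.        , 0.        , 0.        , 0.        ]), 'position': array([0.27426627, 0.08883174, 1.81872652]), 'attitude': array([-0.03405568,  0.71236671, -0.70027195,  0.03151314])}
{'time_s': 0.1, 'q': array([ 1.08668896e+00,  1.81486333e-01,  1.60790272e+00,  3.16258460e-06,
        1.35381407e+00, -2.06298111e-01]), 'dq': array([ 0.00063613, -0.00053493, -0.00384016, -0.00043177,  0.00013021,
       -0.00059509]), 'joint_efforts': array([ 5.40964702e-04, -4.45883060e+01, -3.52236307e+01, -1.50951610e-04,
        4.24510348e-03,  3.22588062e-05]), 'eef_pos': array([0.15744998, 0.55253168, 0.24746577]), 'eef_rot': array([ 3.41726530e-04,  7.98200911e-01,  6.02390784e-01, -7.29127604e-04]), 'wrist_force': array([ 0.28878571, -0.1407881 ,  0.94407576]), 'torque': array([-0.03300297, -0.04409559, -0.0217505 ]), 'opening': 1.0057848134889227}
```

View pics/scene0.png

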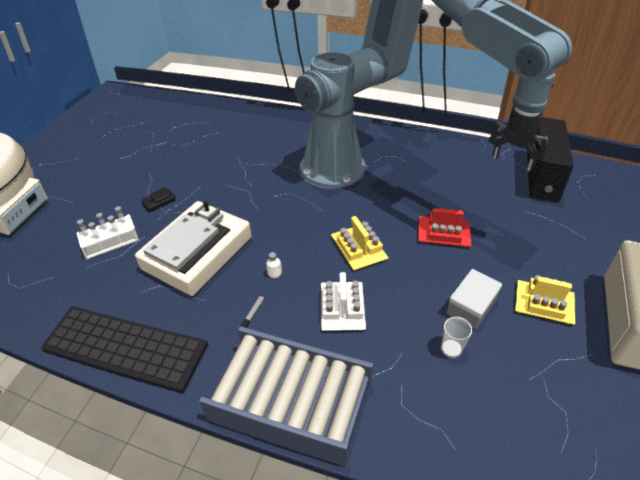

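View pics/top0.png

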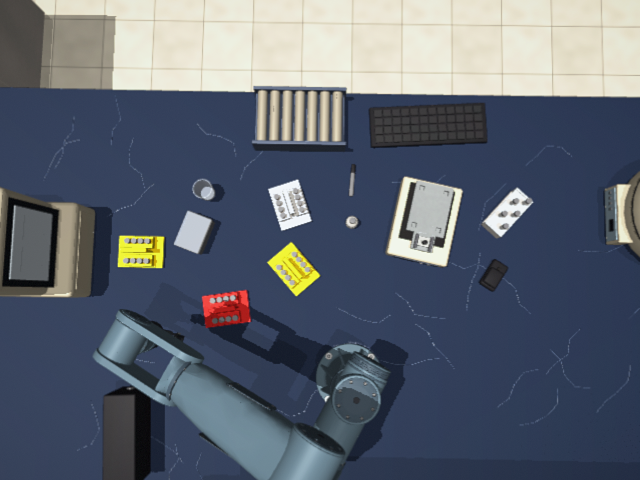

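Run:
```python
from h import *
t=np.load("/tmp/top0.npz"); s=np.load("/tmp/scene0.npz")
def crop(im,x0,y0,w,h,k): return cv2.resize(im[y0:y0+h,x0:x0+w],None,fx=k,fy=k,interpolation=cv2.INTER_CUBIC)[:,:,::-1]
a=crop(t['im'],260,172,65,65,6); b=crop(s['im'],310,262,65,75,6)
c=crop(t['im'],380,170,90,100,6); d=crop(s['im'],130,190,130,105,6)
cv2.imwrite("pics/tray0.png",np.hstack([a,b[:390]])); cv2.imwrite("pics/shk_t.png",c); cv2.imwrite("pics/shk_s.png",d)
for n,Z,pts in(("top",t,[(290,204),(290,190),(300,225),(350,360),(425,230),(430,200),(395,250)]),("scene",s,[(343,303),(343,322),(190,240),(205,207)])):
    C=cloud(n,Z['D'])
    for u,v in pts: print(n,(u,v),C[v,u].round(4),Z['im'][v,u])
```

```text
top (290, 204) [0.563  0.2026 0.0852] [242 246 251]
top (290, 190) [0.6174 0.2064 0.043 ] [238 242 248]
top (300, 225) [ 5.053e-01  1.724e-01 -5.000e-04] [70 78 98]
top (350, 360) [0.0946 0.013  0.3312] [47 58 66]
top (425, 230) [ 0.4846 -0.2376  0.0876] [187 191 190]
top (430, 200) [ 0.5819 -0.2523  0.0955] [190 195 192]
top (395, 250) [ 0.4193 -0.1429  0.0705] [241 245 235]
scene (343, 303) [0.609  0.2241 0.0729] [168 164 159]
scene (343, 322) [0.6202 0.2284 0.0134] [254 254 254]
scene (190, 240) [ 0.5492 -0.2206  0.0962] [220 221 219]
scene (205, 207) [ 0.4473 -0.2237  0.1283] [41 41 40]
```

View pics/tray0.png

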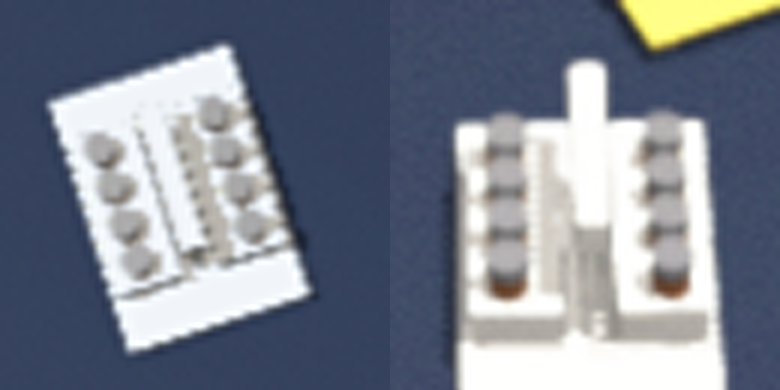

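View pics/shk_t.png

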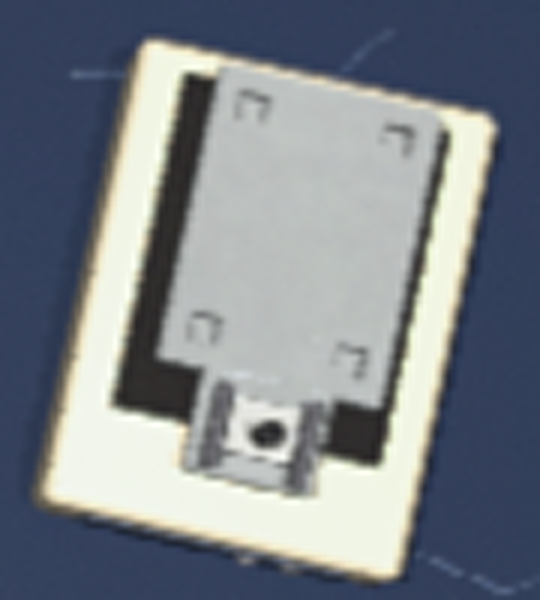

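View pics/shk_s.png

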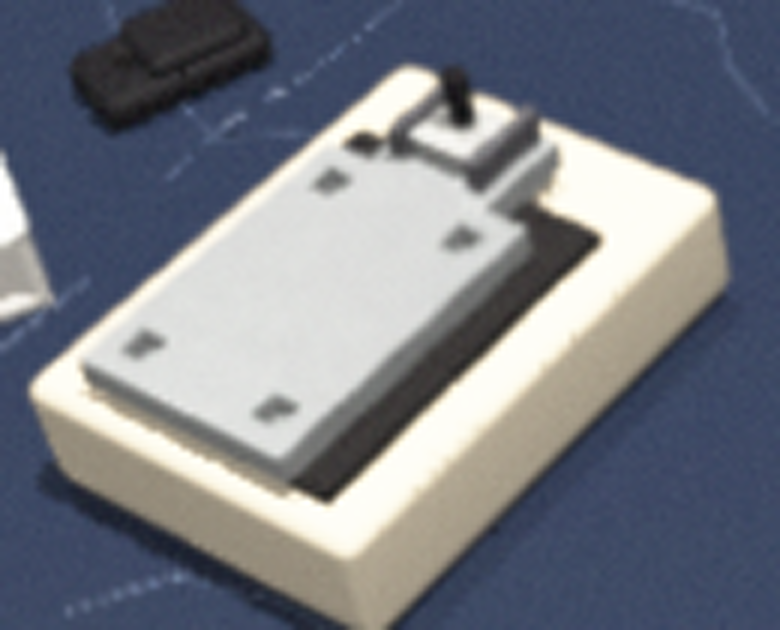

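Run:
```python
from h import *
o=ctrl.get_obs()
def info(P2,name):
    r=cv2.minAreaRect((P2*1000).astype(np.float32)); print(name,len(P2),'c',np.round(r[0],1),'size',np.round(r[1],1),'ang',round(r[2],2),'mean',(P2.mean(0)*1000).round(1))
for n in("top","scene"):
    Z=np.load(f"/tmp/{n}0.npz"); C=cloud(n,Z['D']); im=Z['im'].astype(int); z=C[...,2]
    br=im.min(2)
    box=lambda x0,x1,y0,y1:(C[...,0]>x0)&(C[...,0]<x1)&(C[...,1]>y0)&(C[...,1]<y1)
    tb=box(.45,.68,.08,.3)
    info(C[tb&(br>120)&(z>0.008)][:,:2],n+' tray all>8mm')
    m=tb&(br>120)&(z>.066)&(z<.1); info(C[m][:,:2],n+' bar')
    m=tb&(br>120)&(z>.085)&(z<.1); info(C[m][:,:2],n+' bar top'); print(C[m][:,2].mean())
    sb=box(.3,.72,-.42,-.08)
    m=sb&(z>.06)&(z<.08); info(C[m][:,:2],n+' housing')
    m=sb&(z>.091)&(z<.1); info(C[m][:,:2],n+' platform'); print('z',np.median(z[m]))
    m=sb&(z>.127)&(z<.15); 
    if m.sum()>3: info(C[m][:,:2],n+' knob')
    # housing edges by mask
    sat=(im[...,0]>200)&(im[...,0]-im[...,2]>8)
```

```text
top tray all>8mm 1304 c [572.8 210. ] size [152.8 107.4] ang 19.74 mean [568.6 209. ]
top bar 123 c [569.7 212.5] size [86.  70.3] ang 22.34 mean [571.5 209.6]
top bar top 97 c [571.9 210. ] size [84.1 13.6] ang 18.85 mean [573.  210.1]
0.09120899177812498
top housing 2280 c [ 516.4 -238.8] size [200.6 267.3] ang 77.93 mean [ 491.2 -226.4]
top platform 1457 c [ 526.3 -244.6] size [122.7 222.8] ang 78.04 mean [ 543.5 -247.6]
z 0.09533741573467447
top knob 18 c [ 441.  -225.3] size [13.1 11.4] ang 48.16 mean [ 441.2 -225.3]
scene tray all>8mm 1972 c [570.8 212. ] size [155.3 103.5] ang 18.59 mean [589.  216.3]
scene bar 194 c [575.2 198.7] size [88.9 38.7] ang 20.53 mean [579.2 212.4]
scene bar top 164 c [571.  210.3] size [89.  13.9] ang 19.32 mean [575.8 211.8]
0.09256321217104145
scene housing 2052 c [ 518.  -236.9] size [203.8 265.3] ang 78.16 mean [ 541.6 -200.8]
scene platform 1994 c [ 526.5 -243.4] size [128.1 224.7] ang 77.61 mean [ 549.6 -244.8]
z 0.0963688451077192
scene knob 26 c [ 441.9 -222.8] size [15.2 10. ] ang 5.9 mean [ 443.8 -222.4]
```

Run:
```python
from h import *
a=np.radians(-12.0); ex=np.array([np.cos(a),np.sin(a)]); ey=np.array([-np.sin(a),np.cos(a)])
o=np.array([.5487,-.2448])
for n in("top","scene"):
    Z=np.load(f"/tmp/{n}0.npz"); C=cloud(n,Z['D']); im=Z['im'].astype(int); z=C[...,2]
    g=im.mean(2)
    # rectified image on plane z=.095: 0.5mm/px in shaker frame
    xs=np.arange(-160,110,.5); ys=np.arange(-105,105,.5)
    X,Y=np.meshgrid(xs,ys,indexing='ij'); W=o+(X[...,None]*ex+Y[...,None]*ey)/1000
    uv=proj(n,np.c_[W.reshape(-1,2),np.full(X.size,.0955)]).astype(np.float32).reshape(*X.shape,2)
    rec=cv2.remap(Z['im'],uv[...,0],uv[...,1],cv2.INTER_CUBIC)
    cv2.imwrite(f"pics/rec_{n}.png",rec[::-1,::-1,::-1]) # x up,y left
    np.save(f"/tmp/rec_{n}.npy",rec)
    gr=rec.mean(2)
    for sx in(-62,62):
        for sy in(-40,40):
            m=(abs(X-sx)<22)&(abs(Y-sy)<22); 
            bg=np.median(gr[m]); w=np.clip(bg*0.9-gr,0,None)*m
            dark=w>0; 
            k,l,st,ce=cv2.connectedComponentsWithStats((w>8).astype(np.uint8))
            i=1+np.argmax(st[1:,4]); mm=l==i
            print(n,(sx,sy),'bg',bg.round(),'area mm2',mm.sum()/4,'x',X[mm].min(),X[mm].max(),'y',Y[mm].min(),Y[mm].max())
    # platform outline edges by depth
    d=(C[...,:2]-o); px=d@ex*1000; py=d@ey*1000
    m=(abs(z-.0957)<.004)&(abs(px)<110)&(abs(py)<90)
    q=m&(abs(px)<70); print(' y ext',np.percentile(py[q],[0,1,99,100]).round(1)); q=m&(abs(py)>25); print(' x ext',np.percentile(px[q],[0,1,99,100]).round(1))
    m=(z>.05)&(z<.092)&(px>-80)&(px<85)&(abs(py)<60)&(abs(px)>35)
    kk=(z>.127)&(z<.15)&(abs(py)<40)&(px<-80)&(px>-160); print(' knob',px[kk].min(),px[kk].max(),py[kk].min(),py[kk].max(),px[kk].mean(),py[kk].mean())
    hm=(abs(z-.07)<.004)&(abs(px+32)<140)&(abs(py)<110)&(g>180); print(' housing x',np.percentile(px[hm],[0,.5,99.5,100]).round(1),'y',np.percentile(py[hm],[0,.5,99.5,100]).round(1))
```

```text
top (-62, -40) bg 189.0 area mm2 225.75 x -83.5 -75.5 y -61.5 -24.0
top (-62, 40) bg 180.0 area mm2 505.0 x -83.5 -40.5 y 29.0 61.5
top (62, -40) bg 190.0 area mm2 156.25 x 61.0 78.0 y -55.0 -37.0
top (62, 40) bg 189.0 area mm2 295.75 x 40.5 81.0 y 54.0 61.5
 y ext [-65.5 -64.1  55.8  56.8]
 x ext [-109.5  -97.2   87.2   89.4]
 knob -115.02159182975095 -103.46503023194765 -10.827922747646895 3.122431643397684 -109.21983976237819 -3.2966852132323132
 housing x [-162.5 -161.6   97.7   98.6] y [-98.8 -98.4  96.3  97.1]
scene (-62, -40) bg 221.0 area mm2 276.25 x -68.5 -50.5 y -54.0 -36.0
scene (-62, 40) bg 209.0 area mm2 369.75 x -83.5 -40.5 y 31.0 61.5
scene (62, -40) bg 222.0 area mm2 271.0 x 56.0 74.0 y -54.0 -36.0
scene (62, 40) bg 221.0 area mm2 285.25 x 40.5 83.5 y 55.0 61.5
 y ext [-67.7 -64.4  59.   60.9]
 x ext [-109.8  -95.8   86.7   90.1]
 knob -114.92254498693752 -102.45758887812583 -7.552962645607176 6.3261955945901445 -107.2973288676419 0.14288691002502535
 housing x [-164.3 -162.7   98.7  100. ] y [-100.3  -98.2  100.9  103.5]
```

View pics/rec_top.png

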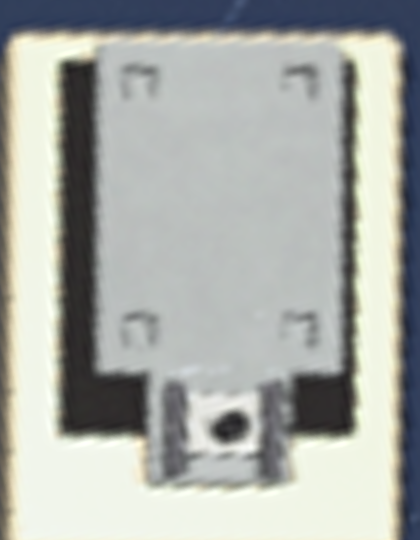

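View pics/rec_scene.png

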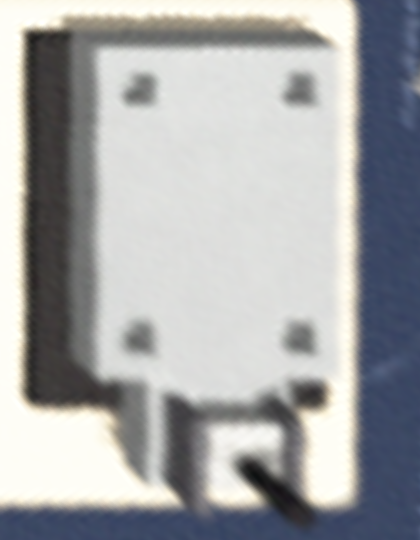

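The tray is the white item with the bar, vials and flange at top (290,204) / scene (343,303). It measures 152 x 107 mm with the bar top at 91 mm, so it fits. The white tube rack at top (508,212) has no bar, and the red and yellow look-alikes are left out. The shaker is at top (425,222), with its sockets and knob visible.

Emit:
servo_tool --increments "-2.1 4.9 0 0 1;-2.1 4.9 0 0 1;-2.1 4.9 0 0 1;-2.1 4.9 0 0 1;-2.1 4.9 0 0 1;-2.1 4.9 0 0 1;-2.1 4.9 0 0 1;-2.1 4.9 0 0 1;-2.1 4.9 0 0 1;-2.1 4.9 0 0 1"

```text
time_s: 1.35
eef_pos: [0.5723, 0.2153, 0.2478]
eef_rot: [-0.0, 0.798, 0.602, -0.0]
wrist_force: [0.1, 0.6, 0.3]
opening: 1.004
```

Emit:
servo_tool --increments "0 0 0 -0.15 1;0 0 0 -0.15 1;0 0 0 -0.15 1;0 0 0 -0.164 1;0 0 0 0 1;0 0 0 0 1"

```text
time_s: 2.1
eef_pos: [0.5711, 0.2166, 0.248]
eef_rot: [-0.0, 0.58, 0.815, -0.0]
wrist_force: [-0.1, 0.3, -0.2]
opening: 0.999
```

```bash
cat >> h.py <<'E'
def go(x,y,z,ang=None):
    "delta in tool axes (cm), yaw rad to bring tool-x to world angle ang (deg)"
    o=ctrl.get_obs(); Rm=rot(o['eef_rot']); d=Rm.T@(np.array([x,y,z])-o['eef_pos'])*100
    th=np.degrees(np.arctan2(Rm[1,0],Rm[0,0]))
    print('t',o['time_s'],'pos',o['eef_pos'].round(4),'toolx ang',th.round(2),'tilt',Rm[:,2].round(4),'F',o['wrist_force'].round(2),'T',o['torque'].round(3),'op',round(o['opening'],3))
    print('delta cm',d.round(2),'yaw',None if ang is None else -np.radians(ang-th).round(4))
E
python3 -c "
from h import *
go(.572,.2105,.12,109.3)"
```

```text
t 2.1 pos [0.5711 0.2166 0.248 ] toolx ang 109.09 tilt [-5.e-04 -1.e-04 -1.e+00] F [-0.12  0.33 -0.19] T [0.02  0.006 0.053] op 0.999
delta cm [-0.61 -0.11 12.8 ] yaw -0.0037
```

Emit:
servo_tool --increments "-0.6 -0.1 3 0 1;0 0 4 0 1;0 0 3.8 0 1;0 0 2 0 1;0 0 0 0 1;0 0 0 0 1"

```text
time_s: 2.85
eef_pos: [0.5735, 0.2109, 0.122]
eef_rot: [0.001, 0.579, 0.815, 0.001]
wrist_force: [0.7, -0.6, -0.6]
opening: 1.001
```

Run:
```python
from h import *
go(.572,.2105,.082,109.3)
for n in("top","scene"):
    im,D=ctrl.camera(n); np.savez(f"/tmp/{n}1.npz",im=im,D=D)
    u=proj(n,[[.572,.2105,.09]])[0].astype(int)
    c=im[u[1]-50:u[1]+50,u[0]-50:u[0]+50]; cv2.imwrite(f"pics/g1_{n}.png",cv2.resize(c,None,fx=5,fy=5,interpolation=cv2.INTER_CUBIC)[:,:,::-1])
```

```text
t 2.85 pos [0.5735 0.2109 0.122 ] toolx ang 109.24 tilt [ 2.5e-03  4.0e-04 -1.0e+00] F [ 0.65 -0.56 -0.55] T [-0.003  0.033  0.01 ] op 1.001
delta cm [ 0.02 -0.17  4.  ] yaw -0.0011
```

View pics/g1_scene.png

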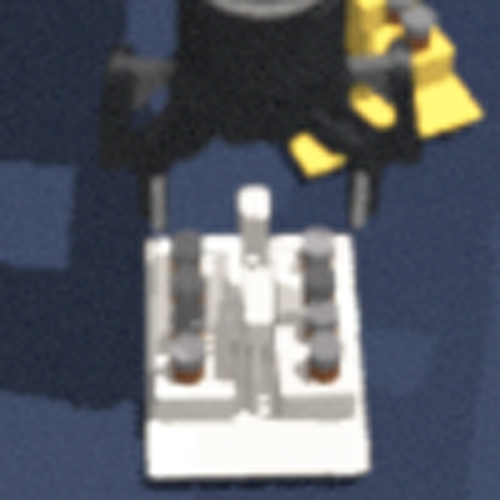

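The gripper straddles the white tray's bar (at 253,225 in this crop), with the fingers clear on both sides. I'll descend and grip.

Emit:
servo_tool --increments "0 -0.15 1.5 0 1;0 0 1.5 0 1;0 0 1 0 1;0 0 0 0 1"

```text
time_s: 3.45
eef_pos: [0.5699, 0.2099, 0.0786]
eef_rot: [-0.001, 0.579, 0.815, -0.001]
wrist_force: [-0.2, 0.1, -0.2]
opening: 0.996
```

Emit:
servo_tool --increments "0 0 0 0 0.5;0 0 0 0 0.3;0 0 0 0 0.1;0 0 0 0 0;0 0 0 0 0;0 0 0 0 0;0 0 0 0 0"

```text
time_s: 4.32
eef_pos: [0.5713, 0.2099, 0.0806]
eef_rot: [0.0, 0.579, 0.815, 0.0]
wrist_force: [0.0, -3.5, 3.0]
opening: 0.151
```

```bash
python3 -c "
from h import *
go(.572,.2105,.25,78)"
```

```text
t 4.325 pos [0.5713 0.2099 0.0806] toolx ang 109.26 tilt [ 8.e-04 -3.e-04 -1.e+00] F [ 0.05 -3.46  2.98] T [-0.314 -0.147 -0.022] op 0.151
delta cm [  0.02   0.09 -16.94] yaw 0.5456
```

Opening 0.151 is about 13 mm, which matches the 14 mm bar. Lifting.

Emit:
servo_tool --increments "0 0 -0.5 0 0;0 0 -1 0 0;0 0 -2 0 0;0 0 -3 0 0;0 0 -4 0 0;0 0 -4 0 0;0 0 -2.5 0 0;0 0 0 0 0;0 0 0 0 0"

```text
time_s: 5.45
eef_pos: [0.5701, 0.2101, 0.2494]
eef_rot: [-0.001, 0.579, 0.815, -0.001]
wrist_force: [-0.2, -0.3, -5.8]
opening: 0.153
```

```bash
python3 -c "
from h import *
go(.553,-.251,.25,78)"
```

```text
t 5.45 pos [0.5701 0.2101 0.2494] toolx ang 109.27 tilt [-1.6e-03 -2.0e-04 -1.0e+00] F [-0.17 -0.35 -5.85] T [-0.028  0.043  0.002] op 0.153
delta cm [-42.96 -16.83  -0.05] yaw 0.5457
```

Emit:
servo_tool --increments "-2 -0.8 0 0 0;-4 -1.6 0 0 0;-5 -2 0 0 0;-5 -2 0 0 0;-5 -2 0 0 0;-5 -2 0 0 0;-5 -2 0 0 0;-5 -2 0 0 0;-4 -1.6 0 0 0;-2 -0.8 0 0 0"

```text
time_s: 6.7
eef_pos: [0.5493, -0.2446, 0.2487]
eef_rot: [-0.001, 0.58, 0.815, -0.0]
wrist_force: [-0.4, 0.4, -6.2]
opening: 0.156
```

Emit:
servo_tool --increments "0 0 0 0.08 0;0 0 0 0.1 0;0 0 0 0.1 0;0 0 0 0.1 0;0 0 0 0.1 0;0 0 0 0.066 0;0 0 0 0 0;0 0 0 0 0"

```text
time_s: 7.7
eef_pos: [0.5505, -0.2415, 0.2497]
eef_rot: [-0.001, 0.777, 0.63, -0.0]
wrist_force: [0.2, 0.3, -6.1]
opening: 0.15
```

```bash
python3 -c "
from h import *
go(.5518,-.2510,.192,78)"
```

```text
t 7.7 pos [ 0.5505 -0.2415  0.2497] toolx ang 78.06 tilt [-9.e-04  7.e-04 -1.e+00] F [ 0.21  0.28 -6.14] T [ 0.052  0.016 -0.033] op 0.15
delta cm [-0.91  0.33  5.77] yaw 0.0011
```

Emit:
servo_tool --increments "-0.45 0.15 1.5 0 0;-0.45 0.15 2 0 0;0 0 2 0 0;0 0 1 0 0;0 0 0 0 0;0 0 0 0 0;0 0 0 0 0"

```text
time_s: 8.57
eef_pos: [0.5525, -0.2515, 0.1864]
eef_rot: [0.001, 0.777, 0.629, 0.0]
wrist_force: [1.3, -1.0, -5.3]
opening: 0.156
```

Run:
```python
from h import *
go(.5518,-.2510,.184,78)
a=np.radians(-12.0); ex=np.array([np.cos(a),np.sin(a)]); ey=np.array([-np.sin(a),np.cos(a)])
o=np.array([.5487,-.2448])
for n in("top","scene"):
    im,D=ctrl.camera(n); np.savez(f"/tmp/{n}2.npz",im=im,D=D)
    u=proj(n,[[.55,-.25,.13]])[0].astype(int)
    c=im[u[1]-50:u[1]+50,u[0]-50:u[0]+50]; cv2.imwrite(f"pics/p2_{n}.png",cv2.resize(c,None,fx=5,fy=5,interpolation=cv2.INTER_CUBIC)[:,:,::-1])
    C=cloud(n,D); z=C[...,2]; d=C[...,:2]-o; px=d@ex*1000; py=d@ey*1000
    b=(abs(px)<110)&(abs(py)<85)&(im.min(2)>110)
    for nm,zz in(('tray floor',.117),):
        m=b&(abs(z-zz)<.005); q=m&(abs(px)>48)
        print(n,nm,m.sum(),np.median(z[m]),'x',np.percentile(px[q],[0,1,99,100]).round(1),'y',np.percentile(py[q],[0,1,99,100]).round(1))
        for s in(-1,1):
            q2=q&(px*s>0)
            if q2.sum(): print('   ',s,q2.sum(),'y',np.percentile(py[q2],[0,2,98,100]).round(1),'x',np.percentile(px[q2],[0,2,98,100]).round(1))
```

```text
t 8.575 pos [ 0.5525 -0.2515  0.1864] toolx ang 77.99 tilt [ 0.0016 -0.0012 -1.    ] F [ 1.25 -0.99 -5.35] T [ 0.06  -0.032  0.036] op 0.156
delta cm [ 0.03 -0.08  0.24] yaw -0.0002
top tray floor 62 0.11968057145010791 x [48.8 50.8 81.1 81.1] y [16.5 17.  46.6 46.9]
    1 48 y [16.5 17.5 46.4 46.9] x [48.8 52.8 81.1 81.1]
scene tray floor 245 0.1205604967876327 x [-109.8 -108.8   78.7   79.7] y [-58.5 -55.3  47.5  47.7]
    -1 75 y [-35.6 -34.1  47.6  47.7] x [-109.8 -109.3  -49.4  -48.3]
    1 122 y [-58.5 -54.9  46.3  47.5] x [48.2 48.9 78.7 79.7]
```

View pics/p2_scene.png

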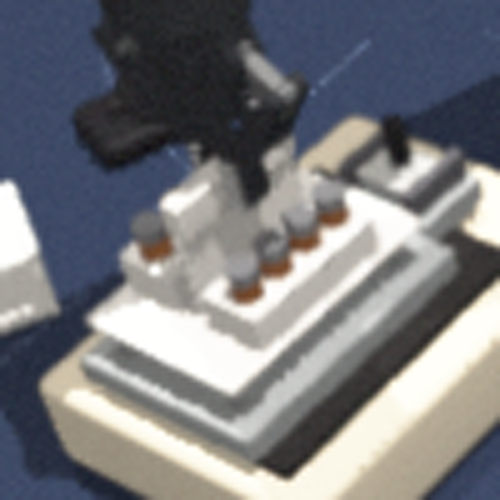

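View pics/p2_top.png

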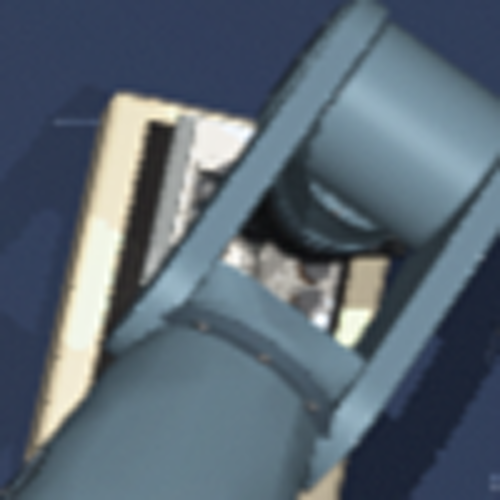

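In both views the tray floor sits over the platform within about 1 mm, judged in each camera's own frame. I'll lower gently and watch the force.

Emit:
servo_tool --increments "0 0 0.3 0 0;0 0 0.3 0 0;0 0 0.1 0 0;0 0 0.1 0 0;0 0 0 0 0"

```text
time_s: 9.3
eef_pos: [0.5519, -0.2512, 0.1772]
eef_rot: [-0.0, 0.777, 0.629, -0.0]
wrist_force: [-0.4, 0.3, -5.6]
opening: 0.158
```

Emit:
servo_tool --increments "0 0 0.1 0 0;0 0 0.1 0 0;0 0 0.1 0 0;0 0 0 0 0"

```text
time_s: 9.8
eef_pos: [0.5519, -0.2512, 0.1741]
eef_rot: [-0.0, 0.777, 0.629, -0.0]
wrist_force: [0.4, 0.5, -5.6]
opening: 0.148
```

```bash
python3 -c "
from h import *
go(.5518,-.2510,.1646,78)"
```

```text
t 9.8 pos [ 0.5519 -0.2512  0.1741] toolx ang 77.98 tilt [-2.e-04  1.e-04 -1.e+00] F [ 0.39  0.5  -5.6 ] T [ 0.03   0.059 -0.019] op 0.148
delta cm [ 0.01 -0.01  0.95] yaw -0.0004
```

Emit:
servo_tool --increments "0 0 0.1 0 0;0 0 0.1 0 0;0 0 0 0 0"

```text
time_s: 10.18
eef_pos: [0.5519, -0.2511, 0.1722]
eef_rot: [-0.0, 0.777, 0.629, -0.0]
wrist_force: [-0.4, 0.5, -5.6]
opening: 0.151
```

Emit:
servo_tool --increments "0 0 0.1 0 0;0 0 0.1 0 0;0 0 0 0 0"

```text
time_s: 10.55
eef_pos: [0.5519, -0.2511, 0.1701]
eef_rot: [-0.0, 0.777, 0.629, -0.0]
wrist_force: [-0.1, -0.4, -5.4]
opening: 0.152
```

There is no contact force 5 mm below the expected touch height, so the lugs are entering the sockets.

Emit:
servo_tool --increments "0 0 0.1 0 0;0 0 0.1 0 0;0 0 0.1 0 0;0 0 0 0 0"

```text
time_s: 11.05
eef_pos: [0.5519, -0.2511, 0.1672]
eef_rot: [-0.0, 0.777, 0.629, -0.0]
wrist_force: [-0.0, 0.4, -4.7]
opening: 0.152
```

Emit:
servo_tool --increments "0 0 0.1 0 0;0 0 0.05 0 0;0 0 0 0 0"

```text
time_s: 11.42
eef_pos: [0.5519, -0.2512, 0.1657]
eef_rot: [-0.0, 0.777, 0.629, -0.0]
wrist_force: [0.8, -0.9, -4.9]
opening: 0.153
```

Emit:
servo_tool --increments "0 0 0.05 0 0;0 0 0 0 0;0 0 0 0 0"

```text
time_s: 11.8
eef_pos: [0.552, -0.2512, 0.1653]
eef_rot: [-0.0, 0.777, 0.629, -0.0]
wrist_force: [0.4, -0.3, -5.5]
opening: 0.149
```

Emit:
servo_tool --increments "0 0 0.05 0 0;0 0 0 0 0;0 0 0 0 0"

```text
time_s: 12.18
eef_pos: [0.552, -0.2512, 0.1649]
eef_rot: [0.0, 0.777, 0.629, 0.0]
wrist_force: [-0.5, -0.2, -5.0]
opening: 0.152
```

Emit:
servo_tool --increments "0 0 0.05 0 0;0 0 0 0 0;0 0 0 0 0"

```text
time_s: 12.55
eef_pos: [0.552, -0.2513, 0.1645]
eef_rot: [0.0, 0.777, 0.629, -0.0]
wrist_force: [-1.2, -1.2, -2.9]
opening: 0.153
```

Emit:
servo_tool --increments "0 0 0.05 0 0;0 0 0 0 0;0 0 0 0 0"

```text
time_s: 12.92
eef_pos: [0.5521, -0.2514, 0.1644]
eef_rot: [0.0, 0.777, 0.629, -0.0]
wrist_force: [-3.9, -0.4, 4.2]
opening: 0.152
```

Run:
```python
from h import *
go(.5518,-.2510,.1646,78)
for n in("scene",):
    im,D=ctrl.camera(n); np.savez(f"/tmp/{n}3.npz",im=im,D=D)
    u=proj(n,[[.55,-.25,.13]])[0].astype(int)
    c=im[u[1]-50:u[1]+50,u[0]-50:u[0]+50]; cv2.imwrite(f"pics/p3_{n}.png",cv2.resize(c,None,fx=5,fy=5,interpolation=cv2.INTER_CUBIC)[:,:,::-1])
```

```text
t 12.925 pos [ 0.5521 -0.2514  0.1644] toolx ang 77.98 tilt [ 3.e-04 -5.e-04 -1.e+00] F [-3.89 -0.41  4.21] T [ 0.254  0.632 -0.054] op 0.152
delta cm [ 0.03 -0.03 -0.02] yaw -0.0003
```

View pics/p3_scene.png

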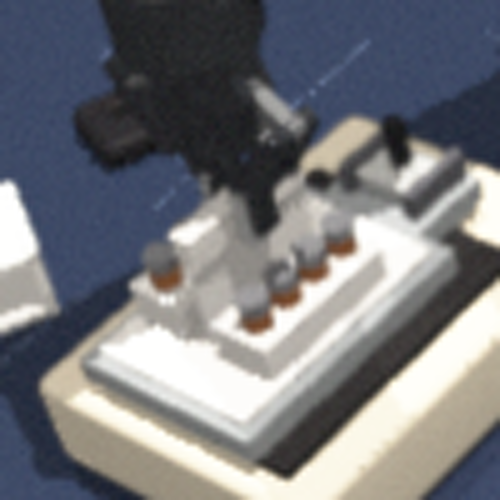

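The tray is down at TCP z 0.1644 (0.1646 predicted for fully seated), with +10 N of support felt. The picture shows the floor plate lying flat on the platform. I'll relax and release.

Emit:
servo_tool --increments "0 0 -0.05 0 0;0 0 0 0 0.3;0 0 0 0 0.5;0 0 0 0 0.6;0 0 0 0 0.6;0 0 0 0 0.6"

```text
time_s: 13.72
eef_pos: [0.552, -0.2511, 0.1643]
eef_rot: [0.0, 0.777, 0.629, 0.0]
wrist_force: [-0.4, -0.0, 0.4]
opening: 0.601
```

Emit:
servo_tool --increments "0 0 -1 0 0.6;0 0 -2 0 0.6;0 0 -3 0 0.6;0 0 -4 0 0.6;0 0 -2 0 0.6;0 0 0 0 0.6;0 0 0 0 0.6"

```text
time_s: 14.6
eef_pos: [0.5513, -0.2508, 0.2828]
eef_rot: [-0.001, 0.777, 0.629, -0.0]
wrist_force: [0.9, 0.5, 0.3]
opening: 0.599
```

Run:
```python
from h import *
go(.5518,-.2510,.1646,78)
```

```text
t 14.6 pos [ 0.5513 -0.2508  0.2828] toolx ang 77.98 tilt [-0.0018  0.0013 -1.    ] F [0.92 0.48 0.28] T [ 0.012  0.007 -0.017] op 0.599
delta cm [-0.02  0.07 11.82] yaw -0.0004
```

```bash
cat > look.py <<'E'
from h import *
import sys
k=sys.argv[1]
a=np.radians(-12.0); ex=np.array([np.cos(a),np.sin(a)]); ey=np.array([-np.sin(a),np.cos(a)])
o=np.array([.5487,-.2448])
for n in("top","scene"):
    im,D=ctrl.camera(n); np.savez(f"/tmp/{n}{k}.npz",im=im,D=D)
    u=proj(n,[[.52,-.25,.13]])[0].astype(int)
    c=im[u[1]-50:u[1]+50,u[0]-50:u[0]+50]; cv2.imwrite(f"pics/p{k}_{n}.png",cv2.resize(c,None,fx=5,fy=5,interpolation=cv2.INTER_CUBIC)[:,:,::-1])
    C=cloud(n,D); z=C[...,2]; d=C[...,:2]-o; px=d@ex*1000; py=d@ey*1000
    b=(abs(py)<85)&(im.min(2)>110)&(px>45)&(px<100)&(abs(z-.099)<.0035)
    if b.sum()>5:
        A=np.c_[px[b],py[b],np.ones(b.sum())]; s=np.linalg.lstsq(A,z[b]*1000,rcond=None)[0]
        print(n,'flange/platform z',np.median(z[b]),'slopes',s[:2].round(4),b.sum(),'x',px[b].min(),px[b].max(),'y',py[b].min(),py[b].max())
    m=(z>.122)&(z<.145)&(abs(py+4)<15)&(px<-60)&(px>-130)&(im.max(2)<110)
    if m.sum()>2: print(n,'knob',m.sum(),'x',px[m].min(),px[m].max(),'y',py[m].min(),py[m].max(),'mean',px[m].mean(),py[m].mean())
E
python3 look.py 4
```

```text
top flange/platform z 0.09814123388623575 slopes [-0.0366 -0.0341] 55 x 45.84299408697199 88.58500153819135 y 14.379936982997911 57.02113866385272
scene flange/platform z 0.09996997127581653 slopes [-0.0535 -0.007 ] 428 x 45.059670390568456 88.82583832583622 y -65.68612344259337 59.39564301609784
scene knob 30 x -115.64383175476203 -101.16297079720393 y -5.170730574283241 5.676121777522936 mean -107.7625739236813 -0.2729302518263046
```

View pics/p4_scene.png

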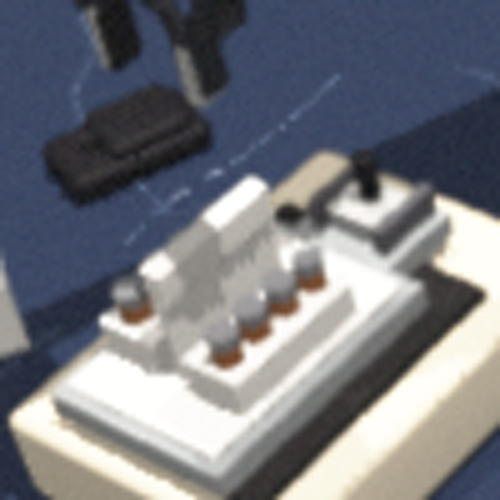

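View pics/p4_top.png

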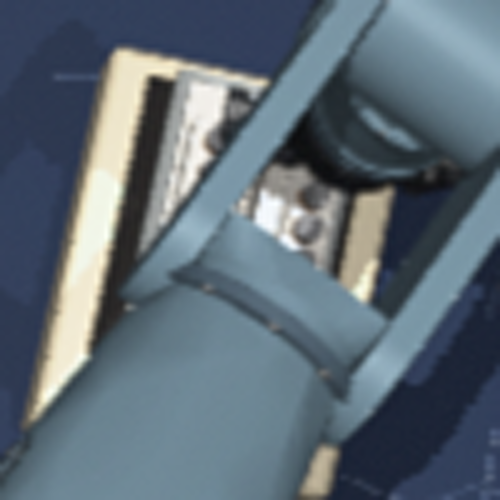

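The tray is released and lies flat on the platform, with the knob still in the drawn-back position at scene crop (365,178). I'll move in front of the knob and close the fingers.

Run:
```python
from h import *
go(.3963,-.2165,.25,78)
```

```text
t 14.7 pos [ 0.5512 -0.2507  0.2822] toolx ang 77.98 tilt [-0.0028  0.002  -1.    ] F [-0.08  0.32 -0.21] T [-0.001 -0.023  0.007] op 0.602
delta cm [  0.11 -15.85   3.27] yaw -0.0004
```

Emit:
servo_tool --increments "0.1 -2 0 0 0;0 -3 0 0 0;0 -4 0 0 0;0 -4 0 0 0;0 -2.8 1 0 0;0 0 2 0 0;0 0 0.3 0 0;0 0 0 0 0"

```text
time_s: 15.7
eef_pos: [0.3976, -0.2172, 0.251]
eef_rot: [-0.001, 0.777, 0.629, -0.0]
wrist_force: [0.9, 0.4, -0.3]
opening: 0.0
```

```bash
python3 look.py 5
python3 - <<'E'
from h import *
go(.3963,-.2165,.136,78)
E
```

```text
top flange/platform z 0.09870170897326935 slopes [-0.0144 -0.0002] 196 x 45.22070339357845 87.8755739528186 y -63.713228699940075 55.668043675661785
scene flange/platform z 0.09993911595803817 slopes [-0.0621 -0.0071] 429 x 45.39246821915675 88.83681058362798 y -66.33905348227448 60.07138866279998
scene knob 32 x -114.59902948972262 -102.34361898566696 y -7.755323553809315 5.4372702510915225 mean -108.05540872828848 -0.4652920113100658
t 15.8 pos [ 0.3981 -0.2175  0.2517] toolx ang 77.99 tilt [ 3.e-04 -2.e-04 -1.e+00] F [ 1.02 -0.11 -0.05] T [-0.028 -0.003  0.009] op -0.001
delta cm [ 0.07 -0.2  11.57] yaw -0.0001
```

View pics/p5_scene.png

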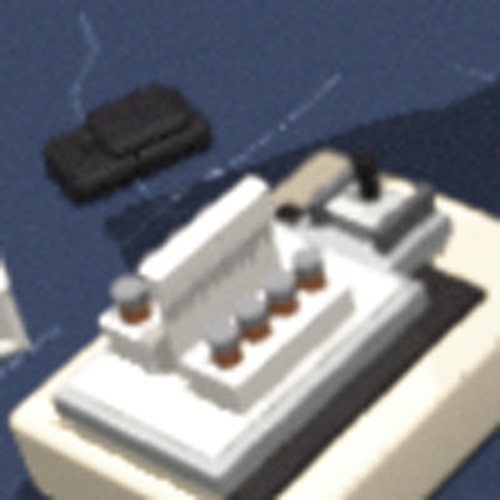

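View pics/p5_top.png

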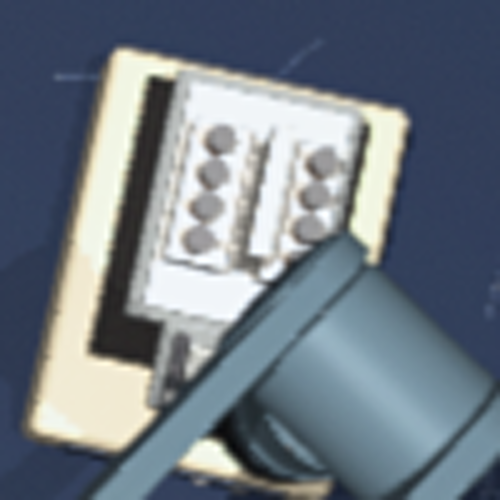

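Emit:
servo_tool --increments "0 -0.2 2 0 0;0 0 4 0 0;0 0 3.6 0 0;0 0 1.5 0 0;0 0 0.4 0 0;0 0 0 0 0"

```text
time_s: 16.55
eef_pos: [0.3964, -0.2175, 0.1373]
eef_rot: [0.001, 0.777, 0.629, 0.0]
wrist_force: [0.5, 0.5, 0.4]
opening: -0.003
```

Emit:
servo_tool --increments "0 0.3 0 0 0;0 0.5 0 0 0;0 0.4 0 0 0;0 0.2 0 0 0;0 0 0 0 0;0 0 0 0 0"

```text
time_s: 17.3
eef_pos: [0.4092, -0.2197, 0.1362]
eef_rot: [-0.0, 0.777, 0.629, -0.0]
wrist_force: [-0.3, -0.8, 0.0]
opening: 0.003
```

```bash
python3 look.py 6
python3 - <<'E'
from h import *
go(.3963,-.2165,.136,78)
E
```

```text
top flange/platform z 0.09839934199995015 slopes [-0.0418 -0.0025] 194 x 46.312766695786244 87.92295403998358 y -64.79764846458414 56.61616789995639
scene flange/platform z 0.0994999414688712 slopes [-0.0589 -0.0094] 422 x 45.166198495254115 88.05223116215858 y -66.26501713076915 58.84033906796526
scene knob 35 x -129.88567517292313 -101.71358175044904 y -7.634144942866157 5.135445139706722 mean -109.01718038771877 -0.6560005597492686
t 17.4 pos [ 0.4092 -0.2197  0.1362] toolx ang 77.98 tilt [-2.e-04  2.e-04 -1.e+00] F [0.29 0.23 0.51] T [-0.029  0.02  -0.037] op -0.002
delta cm [ 0.04 -1.33  0.02] yaw -0.0004
```

View pics/p6_scene.png

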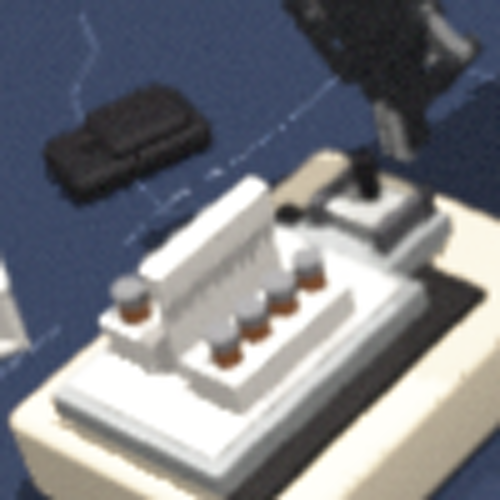

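Emit:
servo_tool --increments "0 0.4 0 0 0;0 0.4 0 0 0;0 0.2 0 0 0;0 0.1 0 0 0;0 0 0 0 0"

```text
time_s: 18.02
eef_pos: [0.4202, -0.222, 0.1363]
eef_rot: [-0.0, 0.777, 0.629, -0.0]
wrist_force: [-0.5, -0.0, 0.8]
opening: 0.001
```

Emit:
servo_tool --increments "0 0.1 0 0 0;0 0.1 0 0 0;0 0.1 0 0 0"

```text
time_s: 18.4
eef_pos: [0.4231, -0.2227, 0.1363]
eef_rot: [-0.0, 0.777, 0.629, -0.0]
wrist_force: [-0.3, -0.3, 0.4]
opening: 0.001
```

Emit:
servo_tool --increments "0 0.1 0 0 0;0 0.1 0 0 0;0 0.1 0 0 0"

```text
time_s: 18.77
eef_pos: [0.4256, -0.2232, 0.1362]
eef_rot: [-0.0, 0.777, 0.629, -0.0]
wrist_force: [-2.0, 0.3, 1.6]
opening: 0.001
```

Contact is felt at x≈0.425 with about 2 N, as expected. I'll push the bolt onward.

Emit:
servo_tool --increments "0 0.2 0 0 0;0 0.2 0 0 0;0 0.2 0 0 0;0 0.2 0 0 0;0 0.2 0 0 0"

```text
time_s: 19.4
eef_pos: [0.4359, -0.2254, 0.1363]
eef_rot: [-0.0, 0.777, 0.629, -0.0]
wrist_force: [-2.3, -0.2, 0.9]
opening: -0.002
```

Emit:
servo_tool --increments "0 0.2 0 0 0;0 0.2 0 0 0;0 0.2 0 0 0;0 0.2 0 0 0;0 0.2 0 0 0"

```text
time_s: 20.02
eef_pos: [0.4457, -0.2275, 0.1363]
eef_rot: [0.0, 0.777, 0.629, 0.0]
wrist_force: [-2.5, -1.2, 1.6]
opening: -0.005
```

Emit:
servo_tool --increments "0 0.2 0 0 0;0 0.2 0 0 0;0 0.1 0 0 0;0 0 0 0 0"

```text
time_s: 20.52
eef_pos: [0.4506, -0.2286, 0.1363]
eef_rot: [0.0, 0.777, 0.629, 0.0]
wrist_force: [-1.1, 1.0, 0.8]
opening: 0.0
```

Emit:
servo_tool --increments "0 0.1 0 0 0;0 0.1 0 0 0;0 0.1 0 0 0"

```text
time_s: 20.9
eef_pos: [0.4534, -0.2292, 0.1363]
eef_rot: [0.0, 0.777, 0.629, -0.0]
wrist_force: [-3.1, 0.6, 2.2]
opening: 0.002
```

Emit:
servo_tool --increments "0 0.1 0 0 0;0 0 0 0 0"

```text
time_s: 21.15
eef_pos: [0.4545, -0.2294, 0.1363]
eef_rot: [0.0, 0.777, 0.629, 0.0]
wrist_force: [-2.5, -0.8, 1.1]
opening: 0.003
```

Emit:
servo_tool --increments "0 0.1 0 0 0;0 0 0 0 0"

```text
time_s: 21.4
eef_pos: [0.4553, -0.2296, 0.1363]
eef_rot: [-0.0, 0.777, 0.629, -0.0]
wrist_force: [-2.8, 0.7, 1.6]
opening: 0.006
```

Emit:
servo_tool --increments "0 0.05 0 0 0;0 0 0 0 0"

```text
time_s: 21.65
eef_pos: [0.4554, -0.2296, 0.1362]
eef_rot: [-0.0, 0.777, 0.629, -0.0]
wrist_force: [-4.7, 0.4, 3.7]
opening: -0.0
```

Emit:
servo_tool --increments "0 0.05 0 0 0;0 0 0 0 0"

```text
time_s: 21.9
eef_pos: [0.4555, -0.2296, 0.1362]
eef_rot: [-0.001, 0.777, 0.629, -0.001]
wrist_force: [-7.0, 1.0, 4.9]
opening: 0.001
```

Emit:
servo_tool --increments "0 0.05 0 0 0;0 0 0 0 0"

```text
time_s: 22.15
eef_pos: [0.4555, -0.2296, 0.1362]
eef_rot: [-0.001, 0.777, 0.629, -0.001]
wrist_force: [-8.9, 1.9, 5.8]
opening: 0.004
```

The bolt has hit its end stop: the tool stopped moving while the force rose to 9 N, below the 12 N brake limit. I'll back away.

Emit:
servo_tool --increments "0 -0.3 0 0 0;0 -1 0 0 0;0 -2 0 0 0;0 -2 -2 0 0;0 -1 -4 0 0;0 0 -4 0 0;0 0 -2 0 0;0 0 0 0 0"

```text
time_s: 23.15
eef_pos: [0.3958, -0.2174, 0.2579]
eef_rot: [0.002, 0.777, 0.629, 0.0]
wrist_force: [-0.5, 0.1, -0.5]
opening: -0.003
```

```bash
python3 look.py 7
python3 - <<'E'
from h import *
go(.3963,-.2165,.25,78)
E
```

```text
top flange/platform z 0.09821555841749308 slopes [-0.0206 -0.0057] 193 x 46.340134441325766 88.11052773402902 y -64.24176346362962 56.34575233157357
top knob 8 x -81.72536240684758 -74.80916173713541 y -4.035110799927038 2.441460631335774 mean -77.79692138391667 -0.2428983157518044
scene flange/platform z 0.09937482142520782 slopes [-0.0645 -0.0066] 424 x 45.16397909574516 88.3305247653803 y -66.2636144025397 60.93071117598394
scene knob 37 x -85.33298706456748 -69.97229050041258 y -5.776964133134443 7.330099241832164 mean -76.16356744219246 0.823070184062778
t 23.25 pos [ 0.3948 -0.2164  0.2554] toolx ang 77.98 tilt [-4.e-04  6.e-04 -1.e+00] F [-0.35  0.4  -0.61] T [ 0.047 -0.007  0.014] op -0.003
delta cm [0.02 0.15 0.54] yaw -0.0004
```

View pics/p7_scene.png

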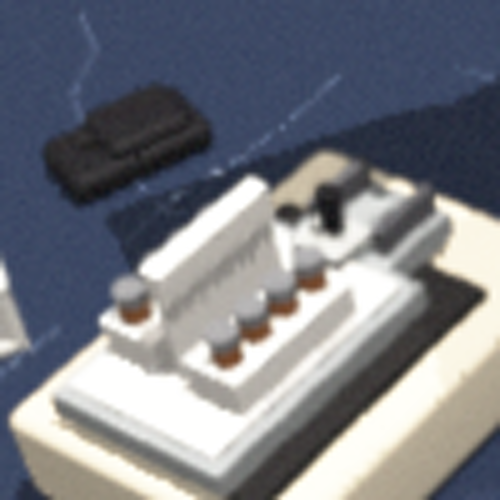

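The knob has moved from -107.9 to -76.2 mm, so the bolt has travelled 31.7 mm. It now lies over the flange (knob at crop 330,210), and the platform and tray have not moved. Handing in.

```bash
python3 -c "
from h import *
print(ctrl.hand_in())"
```

```text
the job is handed in; nothing more can be done
None
```

I set the white tray on the shaker and pushed the bolt home over its flange, then handed the job in at about 23 s of the 72 s allowed. No verdict was reported.

- **Tray:** I gripped the bar, carried the tray upright and lowered it in 0.5–3 mm steps. The lugs went into the sockets with no contact force, so I did not have to search for them. It came to rest at 0.1644 m tool height (0.1646 m predicted for fully seated), with about 10 N of support felt. After release the camera showed it lying flat.
- **Bolt:** I pushed the knob with closed fingers at about 2.5 N until it hit the end stop. I stopped at 9 N, below the 12 N that would shift the platform. The camera shows 31.7 mm of travel out of 32.
- **Last look:** The platform had not moved, the robot was clear of everything, and I saw no bystander disturbed. I did not measure the bystanders' positions again.
- **Disagreements:** The two cameras differed by about 2 mm on the platform position. The small slopes fitted to the depth points on the tray's back flange (up to 0.06) were distorted by the edge step between flange and platform. I judged level from the resting height and the pictures instead.

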